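# Refit the filter cassette of a nail-table dust collector

### The job

Put the black filter cassette back into the pocket of the white dust collector: hook its tongue under the lip at the slotted end, then lower the other end until the cassette lies flat and fully home. Then swing the steel latch bar over the cassette until it rests in its catch, and leave the jars, bottle, dish and tools on the table where they are.

Things in the scene. Friction and masses are not known exactly. Their poses are not given: they have to be found in the camera images.
- collector: white box 230 (x) x 170 (y) x 60 mm (z), fixed to the table, with an open pocket in its top; origin at the centre of its underside, z up. The latch's catch is a small steel keeper on the top, at x = 38 to 66, y = -48 to -62 mm, 16.5 mm high, open towards +x
- pocket (a point): centre of the pocket's floor, 42 mm above the table; axes as the collector's. Pocket 123 (x) x 83.5 (y) mm, 18 mm deep. Its -x end wall has a slot for the tongue: 46 mm wide (y), 10 mm high from the floor, 15.5 mm deep, under an 8 mm thick lip flush with the box's top. The seated cassette's origin and axes coincide with these
- cassette: loose black filter cassette, about 0.22 kg; origin at the centre of the underside of its 120 (x) x 80 (y) x 18 mm (z) body, z up. At its -x end a tongue 40 mm wide and 5 mm thick sticks out 12 mm, level with the underside. On top, over the origin, stands a grip rib 16 (x) x 52 (y) mm, from z = 18 to 48 mm
- tongue_tip (a point): end of the cassette's tongue, at its underside: 72 mm from the cassette's origin towards its -x
- latch (a joint): angle of the steel latch bar about its vertical hinge (rad): 0 = closed, along the collector's y over the cassette's +x end, tip in the keeper; grows counter-clockwise from above as it opens (1.57 = along +x, at most 2.2). Stays where left. Bar 18 mm wide, 6 thick, 112 long, underside 2.5 mm above the box's top, so it passes only over a cassette fully down
- latch_hinge (a point): the latch's hinge axis at the height of the collector's top, at x = 55, y = 55 mm of the collector (hub of 22 mm diameter, 12 mm high)
- latch_knob (a point): centre of the top of the upright knob on the latch bar, 65 mm from the hinge: 14 mm in diameter, its top 38.5 mm above the collector's top, standing 30 mm above the bar
- gel_jar: bystander: small glass jar, diameter 42, height 34 mm, loose; origin at the centre of its underside
- powder_jar: bystander: small clear jar, diameter 46, height 30 mm, loose; origin at the centre of its underside
- remover: bystander: black bottle, diameter 52, height 150 mm, loose; origin at the centre of its underside
- dish: bystander: white ceramic dish, diameter 72, height 34 mm, loose; origin at the centre of its underside
- buffer: bystander: grey buffing block 95 x 30 x 28 mm, loose; origin at the centre of its underside
- nail_file: bystander: wooden nail file 22 x 178 x 6 mm, loose; origin at the centre of its underside
Things that resemble listed ones, but are neither listed nor needed, are in the scene too. Leave any brown, orange or turquoise look-alike of the cassette alone.

How it is judged:
By the outcome, as a careful person would: the job done as asked, in the order asked, and still so for the second after the job is handed in, with the robot touching nothing.
It also fails if it takes over 59 s, if anything falls off the work surface, if the arm or the gripper's body presses on something with over 40 N, if the wrist force passes 120 N, or if a joint passes its speed limit or range.

### The arm

A 7-joint arm with a two-finger parallel gripper is mounted at the origin on the work surface. World frame = base frame: x ahead of the robot, y to its left, z up, the work surface at z = 0. Lengths are in mm, angles in rad, forces in N, time in s.
With the tool pointing down it reaches from about 375 to 925 mm from the base axis. Payload 3.1 kg.
Tool frame: the origin (TCP) lies at the very end of the fingers, on their centre line; the grasp point (between the pads) lies 19 mm behind it; z points along the fingers, y is the line along which they close (so a half turn about z gives the same grasp; the last joint's range is limited). The gripper opens to 85 mm and grips with 20 to 120 N. Pads are 22 mm wide; open, the fingers measure 114 mm over their backs; the gripper's body (76 mm by 85 mm) begins 54 mm behind the grasp point. The pads swing forward as they close: fully open they stand 13 mm farther back than shut.
Start: joints at [1.127, 0.383, 0.044, 1.598, -0.018, 1.161, -0.05], TCP at [220.336, -611.518, 231.269] pointing down, gripper open.
Joint ranges: [-2.61, 2.61], [-0.41, 2.15], [-1.48, 1.57], [0, 2.5], [-1.57, 4.71], [0.05, 1.97], [-2.85, 2.85]. Speed limits (rad/s): [2.79, 2.79, 3.14, 3.14, 3.14, 3.14, 3.14].

### API

Orientations are given as [roll, pitch, yaw] about the fixed x, y, z axes, in that order (R = Rz(yaw) Ry(pitch) Rx(roll)).
In Python, from cell import state, grab_frame, hand_in gives the robot as it stands.
- The arm moves only by the tool apply_moves, never from a script. Its argument "targets" is a list that holds one entry, the list of rows, each a list of 7 numbers: the gripper's target within -1 to 1 (fully open at 1, half-way at 0, shut at -1), then the shift along the tool's x, y, z in mm, then the turn, a rotation vector about the tool's x, y, z in rad. In form: [[[grip, dx, dy, dz, ax, ay, az], ...]]. A call has 1 to 12 rows; each row shifts and turns the commanded pose from where the row before left it, along the tool's axes as they then stand; what a row does not reach is not made up. A row lasts 1/12 s, in which the tool goes at most 41.7 mm and 7.16 degrees, less where a joint would pass 70% of its speed; a pose out of reach is approached as far as the arm can. A call is refused whole if a number of a shift passes 41.7 or a number of a turn 0.125, either way. A call with a gripper value outside its range is refused whole. The fingers move at their own pace and stop on an object; "force" is the grip in N (left out, the last holds). Time passes only in rows, so rows that do not move let the fingers close. It gives the time, the measured TCP pose, the force, the opening and the grip force at its end, in the units of the state.
- state(): the state, without advancing time (a new reading comes with each control period).
- grab_frame(name): name is "scene" or "top" or "wrist"; returns a dict with "pixels" (400x640x3 uint8, red, green, blue), "camera_matrix" (3x3 intrinsics, pixels), "position" and "attitude" of the camera in the world; the wrist camera has in their place "tool_from_camera" (4x4, takes a point from camera to tool coordinates, whose origin is the TCP and whose axes are the flange's). Camera axes: x right, y up, looking along -z (the intrinsics and any distortion apply to the point x, -y, -z); pixel columns grow to the right and rows downward; lengths in mm; the calibration is good to about 2 mm. A picture is of the moment at which its call begins: read the wrist's pose just before it. There is no depth.
- hand_in(): hands the job in; it is judged then, once.
The state is a dict: "time": time; "q": joint angles; "qvel": joint speeds; "effort": joint torques, N m; "tcp_pos": TCP position; "tool_rot": TCP orientation; "wrist_force": force on the tool from outside, world axes, zero at the start; "ft_torque": the same for the moment, N m; "gripper_width": opening from 0.0 (shut) to 1.0 (fully open); "gripper_force": force on a finger pad.
Only numpy, scipy, OpenCV 4.12 (cv2) and the standard library are available. Lean on these libraries where they do the work, as an engineer would, in place of code of your own. Each camera call takes 0.05 s, during which the arm holds its last target. There are 200 camera calls.

## Working session

There is one attempt and no reset: what is moved stays moved. The work goes in short steps, Python scripts to look and compute and a tool call to move; the robot and the scene stay as the last step left them, time stands still between calls to the robot, and variables do not carry over. Pictures are saved under pics/ and viewed, at most 10 in all, crops included, and the job is handed in when it is done.

Besides the shell and the picture viewer there is one more tool, called as name([rows], argument=value, ...), one row to a line, values as JSON. apply_moves: Moves the arm, as the interface text tells. Its arguments: {"type":"object","properties":{"targets":{"type":"array","items":{"type":"array","items":{"type":"array","items":{"type":"number"}}}},"force":{"type":"number"}},"required":["targets"]}

```bash
mkdir -p pics; ls; cat > h.py <<'E'
import numpy as np, cv2, json
from cell import state, grab_frame
from scipy.spatial.transform import Rotation as R
def save(name,fn):
    s=state(); f=grab_frame(name); cv2.imwrite('pics/'+fn+'.png',np.ascontiguousarray(f['pixels'][:,:,::-1]))
    if name=='wrist':
        T=np.eye(4);T[:3,:3]=R.from_euler('xyz',s['tool_rot']).as_matrix() if len(np.ravel(s['tool_rot']))==3 else np.array(s['tool_rot'])
        T[:3,3]=s['tcp_pos']; M=T@np.array(f['tool_from_camera'])
        f['C']=M[:3,3];f['A']=M[:3,:3]
    else:
        f['C']=np.array(f['position']);a=np.array(f['attitude']);f['A']=a if a.shape==(3,3) else R.from_euler('xyz',a).as_matrix()
    np.savez('pics/'+fn+'.npz',K=f['camera_matrix'],C=f['C'],A=f['A'],d=np.array(f.get('distortion',np.zeros(5)),float))
    return f
def pt(fn,u,v,z):
    f=np.load('pics/'+fn+'.npz');K=f['K']
    p=cv2.undistortPoints(np.array([[[u,v]]],float),K,f['d'])[0,0]
    d=f['A']@np.array([p[0],-p[1],-1]);return f['C']+d*(z-f['C'][2])/d[2]
def proj(fn,P):
    f=np.load('pics/'+fn+'.npz');c=(np.array(P,float)-f['C'])@f['A'];c=c*[1,-1,-1]
    return cv2.projectPoints(c.reshape(-1,1,3),np.zeros(3),np.zeros(3),f['K'],f['d'])[0][:,0]
E
python3 - <<'E'
from h import *
print(state())
for n in['top','scene','wrist']:
    f=save(n,n+'0');print({k:v for k,v in f.items() if k!='pixels'})
E
```

```text
pics
{'time': 0.0, 'q': array([ 1.12716259,  0.38386563,  0.04382717,  1.5995643 , -0.01791922,
        1.16119429, -0.04996128]), 'qvel': array([-0.00156426, -0.00224356,  0.00097375, -0.0002188 ,  0.00124191,
        0.00115722, -0.00045222]), 'effort': array([-1.51855625e-04, -4.33464754e+01,  1.02447700e+00, -2.49514174e+01,
        1.06194304e-02,  1.13947582e-02,  1.29561961e-06]), 'tcp_pos': array([ 220.02403665, -610.63195315,  229.87174542]), 'tool_rot': array([-3.13895632e+00,  1.23004570e-04,  3.45851159e-01]), 'wrist_force': array([0.23329806, 0.35558735, 0.32411717]), 'ft_torque': array([ 0.0001123 , -0.02078889,  0.0536665 ]), 'gripper_force': 0.0, 'gripper_width': 0.9966268766485906}
{'camera_matrix': array([[514.89569712,   0.        , 321.35740964],
       [  0.        , 514.89569712, 198.81036733],
       [  0.        ,   0.        ,   1.        ]]), 'position': array([ 387.26321349,  106.48103545, 1429.91676439]), 'attitude': array([ 0.13535082, -0.00934752, -1.55355028]), 'C': array([ 387.26321349,  106.48103545, 1429.91676439]), 'A': array([[ 0.01724444,  0.99068
[... 670 characters left out ...]
        , 318.41644708],
       [  0.        , 322.78224412, 199.85076912],
       [  0.        ,   0.        ,   1.        ]]), 'tool_from_camera': array([[ 2.42554833e-04,  9.66315542e-01,  2.57360088e-01,
         6.53740799e+01],
       [ 9.99999332e-01,  5.65538271e-05, -1.15481587e-03,
        -1.15292494e+00],
       [-1.13047122e-03,  2.57360196e-01, -9.66314882e-01,
        -1.43043019e+02],
       [ 0.00000000e+00,  0.00000000e+00,  0.00000000e+00,
         1.00000000e+00]]), 'C': array([ 281.26039289, -587.78747442,  373.02926108]), 'A': array([[ 0.33921217,  0.90888531,  0.24261614],
       [-0.94070899,  0.32809265,  0.08614988],
       [-0.00130022, -0.25745428,  0.96628961]])}
```

View pics/top0.png

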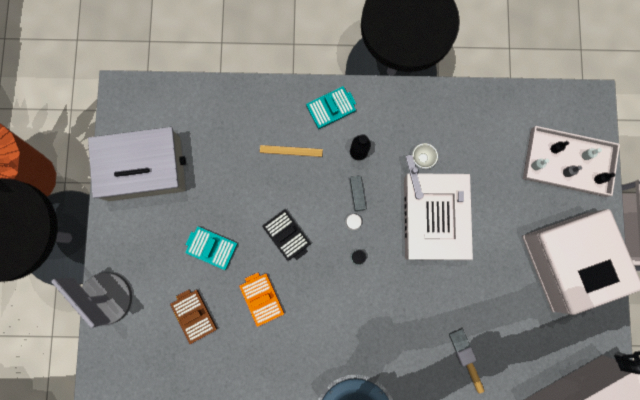

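View pics/scene0.png

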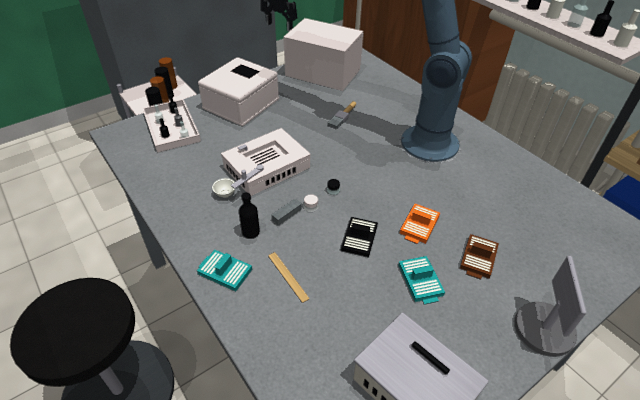

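```bash
python3 - <<'E'
import cv2,numpy as np
a=cv2.imread('pics/top0.png')
c1=cv2.resize(a[205:265,257:317],None,fx=6,fy=6,interpolation=2) #360
c2=cv2.resize(a[140:266,396:481],None,fx=4.5,fy=4.5,interpolation=2)
o=np.zeros((570,760,3),np.uint8);o[:360,:360]=c1;h,w=c2.shape[:2];o[:h,370:370+w]=c2;print(c2.shape)
cv2.imwrite('pics/crop1.png',o)
E
```

```text
(567, 382, 3)
```

View pics/crop1.png

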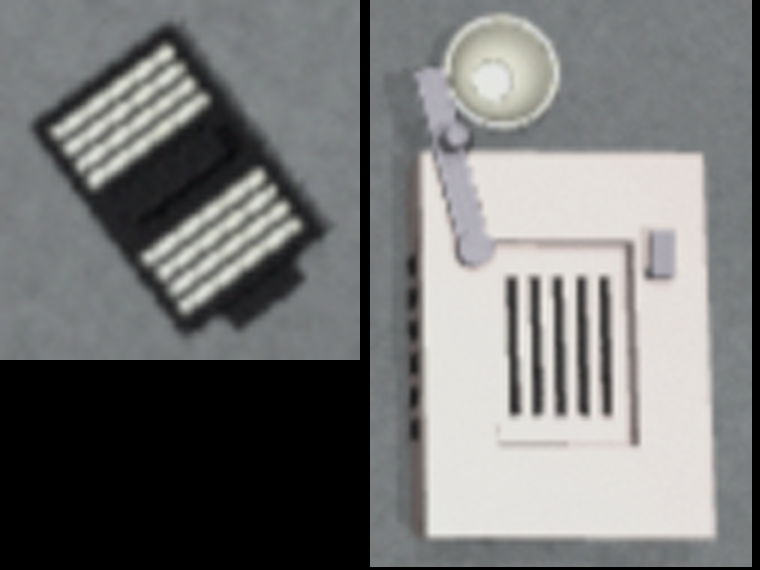

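```bash
python3 - <<'E'
from h import *
def c1(x,y):return (x+.5)/6-.5+257,(y+.5)/6-.5+205
def c2(x,y):return (x-370+.5)/4.5-.5+396,(y+.5)/4.5-.5+140
def fit(mod,obs):
    mod=np.array(mod,float);obs=np.array(obs)[:,:2];cm,co=mod.mean(0),obs.mean(0)
    H=(mod-cm).T@(obs-co);th=np.arctan2(H[0,1]-H[1,0],H[0,0]+H[1,1]);c,s=np.cos(th),np.sin(th);Rm=np.array([[c,-s],[s,c]])
    t=co-Rm@cm;print('t',t.round(1),'yaw',th.round(4),'res',(obs-(mod@Rm.T+t)).round(1).tolist());return t,th
P=[pt('top0',*c2(*p),60) for p in[(421,153),(703,153),(427,537),(716,537)]]
t,th=fit([(115,85),(115,-85),(-115,85),(-115,-85)],P)
P=[pt('top0',*c2(*p),42) for p in[(495,243),(636,243),(500,443),(637,443)]]
#print(np.round(P,1))
for n,p,z in(('hinge',(475,247),72),('knob',(455,132),98.5),('tip',(430,72),68),('keeper',(662,253),76),('dish',(500,72),34)):print(n,pt('top0',*c2(*p),z).round(1))
P=[pt('top0',*c1(*p),18) for p in[(172,25),(38,125),(187,332),(325,228)]]
# -x toward lower right (tongue); +x upper-left; corners: top(172,25): +x, and y?
fit([(60,-40),(60,40),(-60,40),(-60,-40)],P)
E
```

```text
t [ 534.  -219.9] yaw 0.0135 res [[-0.6, -0.2], [0.3, -0.4], [-0.2, 0.5], [0.5, 0.1]]
hinge [ 588.8 -163.3   72. ]
knob [ 652.7 -146.9   98.5]
tip [ 695.2 -137.9   68. ]
keeper [ 586.7 -273.3   76. ]
dish [ 703.8 -187.2   34. ]
t [480.5 190. ] yaw 0.66 res [[-2.2, 0.5], [-0.3, -2.7], [1.7, 0.3], [0.8, 1.9]]
```

```bash
cat >> h.py <<'E'
def plan(r0,p0,r1,p1,n,g,rd=1):
    """rows from pose (p,r) to pose, interpolated"""
    from scipy.spatial.transform import Slerp
    A=R.from_euler('xyz',r0);B=R.from_euler('xyz',r1);S=(A.inv()*B).as_rotvec()/n
    cur=np.array(p0,float);S=S.round(3);rows=[]
    for i in range(n):
        tgt=p0+(np.array(p1)-p0)*(i+1)/n
        d=A.inv().apply(tgt-cur).round(rd);rows.append([g,*d.tolist(),*S.tolist()])
        cur=cur+A.apply(d);A=A*R.from_rotvec(S)
    print(json.dumps(rows).replace(' ',''));print(cur.round(1),A.as_euler('xyz').round(4))
E
python3 - <<'E'
from h import *
plan([np.pi,0,.346],np.array([220.3,-611.5,231.3]),[np.pi,0,1.584],np.array([515,-225,190]),12,1,0)
E
```

```text
[[1,34.0,-22.0,3.0,0.0,0.0,-0.103],[1,36.0,-18.0,4.0,0.0,0.0,-0.103],[1,38.0,-15.0,3.0,0.0,0.0,-0.103],[1,39.0,-10.0,4.0,0.0,0.0,-0.103],[1,40.0,-7.0,3.0,0.0,0.0,-0.103],[1,40.0,-2.0,4.0,0.0,0.0,-0.103],[1,41.0,2.0,3.0,0.0,0.0,-0.103],[1,40.0,6.0,4.0,0.0,0.0,-0.103],[1,39.0,10.0,3.0,0.0,0.0,-0.103],[1,38.0,14.0,3.0,0.0,0.0,-0.103],[1,37.0,18.0,4.0,0.0,0.0,-0.103],[1,34.0,21.0,3.0,0.0,0.0,-0.103]]
[ 515.  -225.2  190.3] [3.1416 0.     1.582 ]
```

apply_moves([
  [[1, 34, -22, 3, 0, 0, -0.103], [1, 36, -18, 4, 0, 0, -0.103], [1, 38, -15, 3, 0, 0, -0.103], [1, 39, -10, 4, 0, 0, -0.103], [1, 40, -7, 3, 0, 0, -0.103], [1, 40, -2, 4, 0, 0, -0.103], [1, 41, 2, 3, 0, 0, -0.103], [1, 40, 6, 4, 0, 0, -0.103], [1, 39, 10, 3, 0, 0, -0.103], [1, 38, 14, 3, 0, 0, -0.103], [1, 37, 18, 4, 0, 0, -0.103], [1, 34, 21, 3, 0, 0, -0.103]],
])

```text
time: 1.15
tcp_pos: [515.6, -223.3, 189.9]
tool_rot: [-3.141, -0.0, 1.587]
wrist_force: [0.5, -0.4, -0.3]
gripper_width: 1.006
gripper_force: 0.0
```

apply_moves([
  [[1, 0, 0, 0, 0, 0, 0], [1, 0, 0, 0, 0, 0, 0], [1, 0, 0, 0, 0, 0, 0]],
])

```text
time: 1.4
tcp_pos: [514.6, -225.3, 189.8]
tool_rot: [-3.14, 0.0, 1.582]
wrist_force: [-0.3, -1.1, -0.2]
gripper_width: 0.998
gripper_force: 0.0
```

```bash
python3 - <<'E'
from h import *
s=state();print(s['time'],s['tcp_pos'],s['tool_rot'],np.abs(s['qvel']).max())
f=save('wrist','w1')
cv2.imwrite('pics/w1b.png',cv2.resize(cv2.imread('pics/w1.png'),(800,500),interpolation=2))
th=.0135;c,q=np.cos(th),np.sin(th)
W=lambda x,y,z:[534+c*x-q*y,-219.9+q*x+c*y,z]
print(proj('w1',[W(115,85,60),W(115,-85,60),W(-115,85,60),W(-115,-85,60),W(61.5,-41.75,60),W(-61.5,-41.75,60),W(61.5,41.75,60),W(-61.5,41.75,60)])*1.25)
E
```

```text
1.4 [ 514.61923831 -225.31191158  189.84848023] [-3.14037400e+00  1.80488749e-04  1.58200281e+00] 0.03817229624096694
[[608.5759009  102.49474691]
 [578.26588388 343.84780467]
 [248.01451261 103.28024127]
 [270.39905516 344.41696999]
 [510.70132879 289.53826569]
 [339.70152564 289.86712344]
 [519.52235684 171.57586788]
 [334.74650224 171.96100887]]
```

View pics/w1b.png

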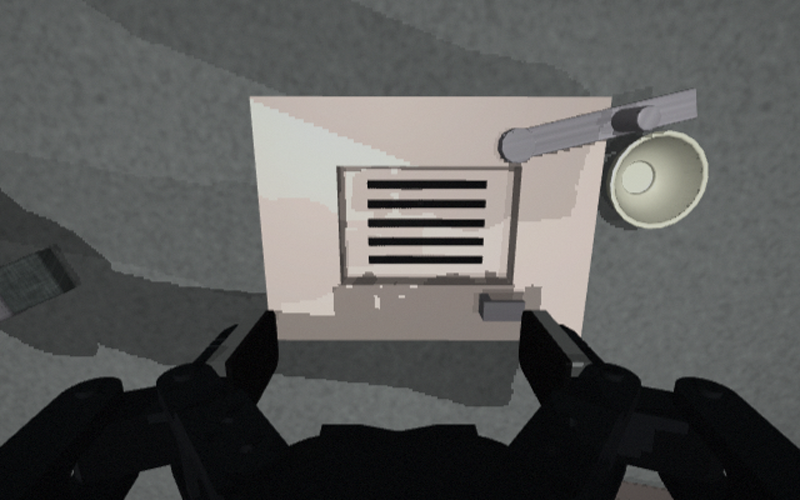

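```bash
cat >> h.py <<'E'
def fit(mod,obs):
    mod=np.array(mod,float);obs=np.array(obs)[:,:2];cm,co=mod.mean(0),obs.mean(0)
    H=(mod-cm).T@(obs-co);th=np.arctan2(H[0,1]-H[1,0],H[0,0]+H[1,1]);c,s=np.cos(th),np.sin(th);Rm=np.array([[c,-s],[s,c]])
    t=co-Rm@cm;print('t',t.round(1),'yaw',th.round(4),'res',(obs-(mod@Rm.T+t)).round(1).tolist());return t,th
E
python3 - <<'E'
from h import *
s=lambda x,y:((x+.5)/1.25-.5,(y+.5)/1.25-.5)
fit([(115,85),(115,-85),(-115,85),(-115,-85)],[pt('w1',*s(*p),60) for p in[(611,97),(583,340),(250,97),(273,340)]])
fit([(61.5,41.75),(61.5,-41.75),(-61.5,41.75),(-61.5,-41.75)],[pt('w1',*s(*p),60) for p in[(521,166),(514,287),(338,167),(342,285)]])
plan([np.pi,0,1.582],np.array([515,-225.2,190.3]),[np.pi,0,2.231],np.array([505,158,140]),11,1,0)
E
```

```text
t [ 535.9 -216.3] yaw 0.0149 res [[-0.8, -0.4], [1.0, -0.4], [-0.3, 0.4], [0.1, 0.3]]
t [ 535.6 -216.7] yaw 0.0116 res [[-1.1, 0.6], [0.6, -1.1], [0.5, -0.0], [0.1, 0.5]]
[[1,35.0,-1.0,5.0,0.0,0.0,-0.059],[1,35.0,2.0,4.0,0.0,0.0,-0.059],[1,34.0,4.0,5.0,0.0,0.0,-0.059],[1,35.0,5.0,4.0,0.0,0.0,-0.059],[1,34.0,8.0,5.0,0.0,0.0,-0.059],[1,33.0,9.0,4.0,0.0,0.0,-0.059],[1,33.0,12.0,5.0,0.0,0.0,-0.059],[1,32.0,14.0,5.0,0.0,0.0,-0.059],[1,31.0,15.0,4.0,0.0,0.0,-0.059],[1,31.0,17.0,5.0,0.0,0.0,-0.059],[1,29.0,19.0,4.0,0.0,0.0,-0.059]]
[504.9 157.9 140.3] [3.1416 0.     2.231 ]
```

apply_moves([
  [[1, 35, -1, 5, 0, 0, -0.059], [1, 35, 2, 4, 0, 0, -0.059], [1, 34, 4, 5, 0, 0, -0.059], [1, 35, 5, 4, 0, 0, -0.059], [1, 34, 8, 5, 0, 0, -0.059], [1, 33, 9, 4, 0, 0, -0.059], [1, 33, 12, 5, 0, 0, -0.059], [1, 32, 14, 5, 0, 0, -0.059], [1, 31, 15, 4, 0, 0, -0.059], [1, 31, 17, 5, 0, 0, -0.059], [1, 29, 19, 4, 0, 0, -0.059]],
])

```text
time: 2.37
tcp_pos: [505.3, 156.5, 140.0]
tool_rot: [-3.141, 0.001, 2.229]
wrist_force: [0.4, 0.7, 0.3]
gripper_width: 1.002
gripper_force: 0.0
```

apply_moves([
  [[1, 0, 0, 0, 0, 0, 0], [1, 0, 0, 0, 0, 0, 0], [1, 0, 0, 0, 0, 0, 0]],
])

```text
time: 2.62
tcp_pos: [505.4, 155.4, 140.0]
tool_rot: [-3.14, 0.001, 2.227]
wrist_force: [0.6, -0.3, -1.0]
gripper_width: 0.996
gripper_force: 0.0
```

```bash
python3 - <<'E'
from h import *
s=state();print(s['time'],s['tcp_pos'],s['tool_rot'],np.abs(s['qvel']).max())
f=save('wrist','w2')
cv2.imwrite('pics/w2b.png',cv2.resize(cv2.imread('pics/w2.png'),(800,500),interpolation=2))
E
```

```text
2.6167 [505.43871416 155.38410815 139.99089858] [-3.14019684e+00  1.16334763e-03  2.22728930e+00] 0.021552242729882227
```

View pics/w2b.png

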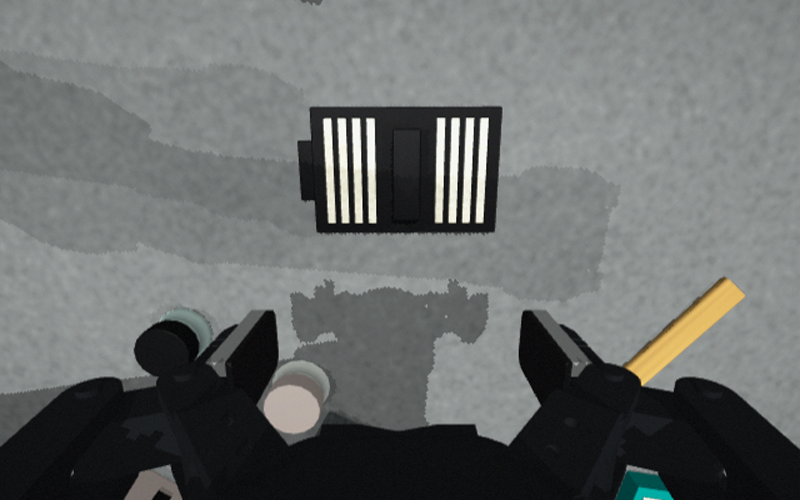

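```bash
python3 - <<'E'
from h import *
s=lambda x,y:((x+.5)/1.25-.5,(y+.5)/1.25-.5)
t,th=fit([(60,40),(60,-40),(-60,40),(-60,-40)],[pt('w2',*s(*p),18) for p in[(502,107),(495,233),(310,107),(317,233)]])
print([pt('w2',*s(*p),48).round(1) for p in[(393,129),(420,129),(393,221),(420,221)]])
r=np.array([pt('w2',*s(*p),48) for p in[(393,129),(420,129),(393,221),(420,221)]]).mean(0);print('rib',r)
p0=state()['tcp_pos'];yaw=state()['tool_rot'][2]
plan([np.pi,0,yaw],p0,[np.pi,0,th+np.pi/2],np.array([*t,75]),4,1,0)
E
```

```text
t [481.3 195.8] yaw 0.6583 res [[-0.4, -0.4], [0.1, -0.1], [0.1, 0.3], [0.2, 0.2]]
[array([459.1, 211.7,  48. ]), array([471. , 220.9,  48. ]), array([490.8, 170.2,  48. ]), array([503.5, 180. ,  48. ])]
rib [481.10088499 195.69205876  48.        ]
[[1,12.0,1.0,16.0,0.0,0.0,-0.001],[1,12.0,2.0,17.0,0.0,0.0,-0.001],[1,12.0,1.0,16.0,0.0,0.0,-0.001],[1,11.0,2.0,16.0,0.0,0.0,-0.001]]
[481.7 195.6  75. ] [ 3.1416 -0.      2.2299]
```

apply_moves([
  [[1, 12, 1, 16, 0, 0, 0], [1, 12, 2, 17, 0, 0, 0], [1, 12, 1, 16, 0, 0, 0], [1, 11, 2, 16, 0, 0, 0], [0.3, 0, 0, 20, 0, 0, 0], [0.3, 0, 0, 20, 0, 0, 0], [0.3, 0, 0, 12, 0, 0, 0], [0.3, 0, 0, 0, 0, 0, 0], [0.3, 0, 0, 0, 0, 0, 0]],
])

```text
time: 3.42
tcp_pos: [481.2, 196.8, 22.9]
tool_rot: [-3.14, 0.0, 2.228]
wrist_force: [-0.8, 0.5, -0.0]
gripper_width: 0.652
gripper_force: 0.0
```

apply_moves([
  [[-1, 0, 0, 0, 0, 0, 0], [-1, 0, 0, 0, 0, 0, 0], [-1, 0, 0, 0, 0, 0, 0], [-1, 0, 0, 0, 0, 0, 0], [-1, 0, 0, 0, 0, 0, 0], [-1, 0, 0, 0, 0, 0, 0], [-1, 0, 0, 0, 0, 0, 0], [-1, 0, 0, 0, 0, 0, 0]],
], force=60)

```text
time: 4.08
tcp_pos: [481.8, 198.7, 24.5]
tool_rot: [3.141, 0.001, 2.231]
wrist_force: [-1.6, -2.1, 5.8]
gripper_width: 0.171
gripper_force: 62.5
```

apply_moves([
  [[-1, 0, 0, -15, 0, 0, 0], [-1, 0, 0, -25, 0, 0, 0], [-1, 0, 0, -35, 0, 0, 0], [-1, 0, 0, -35, 0, 0, 0], [-1, 0, 0, -30, 0, 0, 0], [-1, 0, 0, 0, 0, 0, 0], [-1, 0, 0, 0, 0, 0, 0]],
])

```text
time: 4.67
tcp_pos: [482.1, 199.3, 165.0]
tool_rot: [3.138, 0.002, 2.231]
wrist_force: [-0.2, -0.7, -3.4]
gripper_width: 0.175
gripper_force: 61.3
```

```bash
python3 - <<'E'
from h import *
s=state();print(s['time'],s['tcp_pos'],s['tool_rot'],s['gripper_width'],s['wrist_force'])
f=save('wrist','w3')
cv2.imwrite('pics/w3b.png',cv2.resize(cv2.imread('pics/w3.png'),(800,500),interpolation=2))
plan(s['tool_rot'],s['tcp_pos'],[np.pi,0,1.5843],np.array([548,-216.5,165]),12,-1,0)
E
```

```text
4.6667 [482.13020843 199.33137777 164.96792308] [3.13751689e+00 1.93579300e-03 2.23084711e+00] 0.17516656348332693 [-0.16867079 -0.67009258 -3.42393963]
[[-1,-31.0,-17.0,-0.0,0.0,0.0,0.054],[-1,-31.0,-15.0,-0.0,0.0,0.0,0.054],[-1,-33.0,-14.0,-0.0,0.0,0.0,0.054],[-1,-33.0,-11.0,-0.0,0.0,0.0,0.054],[-1,-33.0,-10.0,-0.0,0.0,0.0,0.054],[-1,-35.0,-8.0,-0.0,0.0,0.0,0.054],[-1,-34.0,-7.0,-0.0,0.0,0.0,0.054],[-1,-35.0,-4.0,-0.0,0.0,0.0,0.054],[-1,-35.0,-3.0,-0.0,0.0,0.0,0.054],[-1,-35.0,-0.0,-0.0,0.0,0.0,0.054],[-1,-35.0,1.0,-0.0,0.0,0.0,0.054],[-1,-35.0,3.0,-0.0,0.0,0.0,0.054]]
[ 547.6 -216.5  164.9] [ 3.1372e+00 -9.0000e-04  1.5829e+00]
```

View pics/w3b.png

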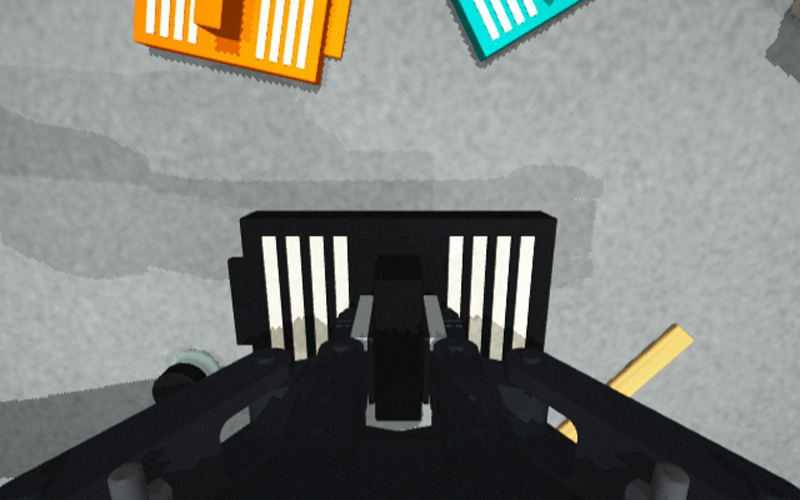

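```bash
python3 - <<'E'
from h import *
s=lambda x,y:((x+.5)/1.25-.5,(y+.5)/1.25-.5)
f=np.load('pics/w3.npz')
p=state()['tcp_pos'];Rt=R.from_euler('xyz',state()['tool_rot']).as_matrix()
for z in (138,140,142,144,146,148):  # z of top face
    P=[Rt.T@(pt('w3',*s(*q),z)-p) for q in [(241,219),(557,219)]]
    print(z,np.round(P,1).tolist(),np.linalg.norm(P[1]-P[0]).round(1))
zt=143
for q in [(376,255),(418,255)]:print('rib',(Rt.T@(pt('w3',*s(*q),zt+30)-p)).round(1))
zb=125
for q in [(250,211),(550,211)]:print('bot',(Rt.T@(pt('w3',*s(*q),zb)-p)).round(1))
E
```

```text
138 [[34.1, -64.3, 24.9], [34.0, 70.7, 24.9]] 135.0
140 [[34.4, -63.5, 22.9], [34.4, 69.9, 22.9]] 133.5
142 [[34.8, -62.8, 20.9], [34.8, 69.1, 20.9]] 131.9
144 [[35.2, -62.0, 18.9], [35.1, 68.3, 18.9]] 130.3
146 [[35.6, -61.2, 16.9], [35.5, 67.5, 16.9]] 128.7
148 [[36.0, -60.4, 14.9], [35.9, 66.7, 14.9]] 127.1
rib [ 28.   -5.2 -10.1]
rib [ 28.    9.4 -10.1]
bot [ 35.3 -64.9  37.9]
bot [35.2 72.4 37.9]
```

apply_moves([
  [[-1, -31, -17, 0, 0, 0, 0.054], [-1, -31, -15, 0, 0, 0, 0.054], [-1, -33, -14, 0, 0, 0, 0.054], [-1, -33, -11, 0, 0, 0, 0.054], [-1, -33, -10, 0, 0, 0, 0.054], [-1, -35, -8, 0, 0, 0, 0.054], [-1, -34, -7, 0, 0, 0, 0.054], [-1, -35, -4, 0, 0, 0, 0.054], [-1, -35, -3, 0, 0, 0, 0.054], [-1, -35, 0, 0, 0, 0, 0.054], [-1, -35, 1, 0, 0, 0, 0.054], [-1, -35, 3, 0, 0, 0, 0.054]],
])

```text
time: 5.72
tcp_pos: [543.9, -218.2, 159.7]
tool_rot: [-3.136, -0.002, 1.58]
wrist_force: [0.3, -1.0, -2.3]
gripper_width: 0.17
gripper_force: 61.2
```

apply_moves([
  [[-1, 0, 0, 0, -0.1, 0, 0], [-1, 0, 0, 0, -0.1, 0, 0], [-1, 0, 0, 0, 0, 0, 0], [-1, 0, 0, 0, 0, 0, 0], [-1, 0, 0, 0, 0, 0, 0]],
])

```text
time: 6.13
tcp_pos: [546.2, -216.1, 162.2]
tool_rot: [2.944, -0.001, 1.584]
wrist_force: [0.8, -0.1, -2.0]
gripper_width: 0.172
gripper_force: 61.1
```

```bash
cat >> h.py <<'E'
TC=np.array([[2.42554833e-04,9.66315542e-01,2.57360088e-01,65.374],[.999999332,5.65538271e-05,-1.15481587e-03,-1.15292],[-1.13047122e-03,.257360196,-.966314882,-143.043],[0,0,0,1]])
KW=np.array([[322.78224412,0,318.41644708],[0,322.78224412,199.85076912],[0,0,1]])
def ptool(u,v,zt):
    "tool-frame point seen at wrist pixel (u,v) on plane tool z=zt"
    d=TC[:3,:3]@[(u-KW[0,2])/KW[0,0],-(v-KW[1,2])/KW[1,1],-1];return TC[:3,3]+d*(zt-TC[2,3])/d[2]
E
python3 - <<'E'
from h import *
s=lambda x,y:((x+.5)/1.25-.5,(y+.5)/1.25-.5)
for z in (5.5,6.5,7.5):print(z,[ptool(*s(*q),z).round(1) for q in [(241,219),(557,219)]])
print([ptool(*s(*q),-23.5).round(1) for q in [(376,255),(418,255)]])
print([ptool(*s(*q),24.5).round(1) for q in [(250,211),(550,211)]])
st=state();print(st['time'],st['tcp_pos'],st['tool_rot'],st['wrist_force'])
save('wrist','w4');save('scene','s4');save('top','t4')
cv2.imwrite('pics/w4b.png',cv2.resize(cv2.imread('pics/w4.png'),(800,500),interpolation=2))
E
```

```text
5.5 [array([ 37.8, -59.6,   5.5]), array([37.8, 58.4,  5.5])]
6.5 [array([ 37.6, -60. ,   6.5]), array([37.6, 58.8,  6.5])]
7.5 [array([ 37.4, -60.4,   7.5]), array([37.4, 59.2,  7.5])]
[array([ 31.9,  -7.8, -23.5]), array([ 31.9,   5.1, -23.5])]
[array([ 37.6, -63. ,  24.5]), array([37.6, 62.7, 24.5])]
6.1333 [ 546.24711635 -216.13558925  162.22777651] [ 2.94437821e+00 -1.13232158e-03  1.58418575e+00] [ 0.83481637 -0.13288916 -1.96268776]
```

View pics/w4b.png

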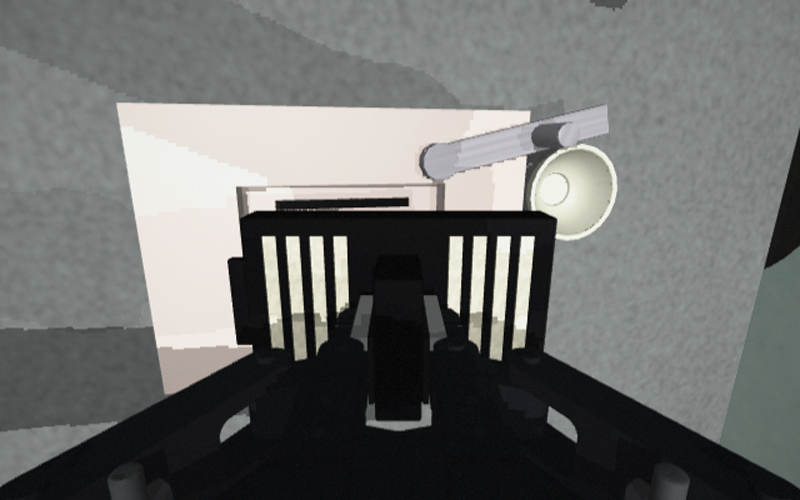

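```bash
python3 - <<'E'
from h import *
s=lambda x,y:((x+.5)/1.25-.5,(y+.5)/1.25-.5)
P=np.array([pt('w4',*s(*p),60) for p in[(531,109),(118,103),(444,185),(237,186)]]);print(P.round(1))
th=.0135;Rm=np.array([[np.cos(th),-np.sin(th)],[np.sin(th),np.cos(th)]])
print([(p[:2]-Rm@m).round(1).tolist() for p,m in zip(P,[(115,85),(-115,85),(61.5,41.75),(-61.5,41.75)])])
W=lambda x,y,z:[535.8+Rm[0]@[x,y],-216.5+Rm[1]@[x,y],z]
M=[(115,85,60),(-115,85,60),(61.5,41.75,60),(-61.5,41.75,60),(115,-85,60),(-115,-85,60)]
for n in('w4','t4','s4'):print(n,proj(n,[W(*m) for m in M]).round(1).tolist())
a=cv2.imread('pics/s4.png')[110:210,190:330];b=cv2.imread('pics/t4.png')[160:270,395:480]
o=np.zeros((560,800,3),np.uint8);a=cv2.resize(a,None,fx=5,fy=5,interpolation=2)[:500,:600];o[:a.shape[0],:a.shape[1]]=a
cv2.imwrite('pics/s4b.png',cv2.resize(cv2.imread('pics/s4.png')[105:225,185:335],None,fx=5,fy=5,interpolation=2))
E
```

```text
[[ 649.7 -128.6   60. ]
 [ 419.7 -132.3   60. ]
 [ 595.5 -175.    60. ]
 [ 473.6 -174.8   60. ]]
[[535.8, -215.2], [535.8, -215.7], [534.5, -217.6], [535.7, -215.7]]
w4 [[424.5, 88.9], [94.5, 83.6], [356.7, 146.5], [189.8, 149.9], [408.7, 285.7], [133.7, 315.8]]
t4 [[405.6, 172.7], [407.2, 258.2], [422.0, 192.3], [423.0, 238.0], [468.2, 173.0], [471.2, 258.4]]
s4 [[246.9, 182.4], [309.1, 153.5], [254.7, 167.7], [287.6, 152.8], [219.5, 153.0], [279.7, 127.6]]
```

View pics/s4b.png

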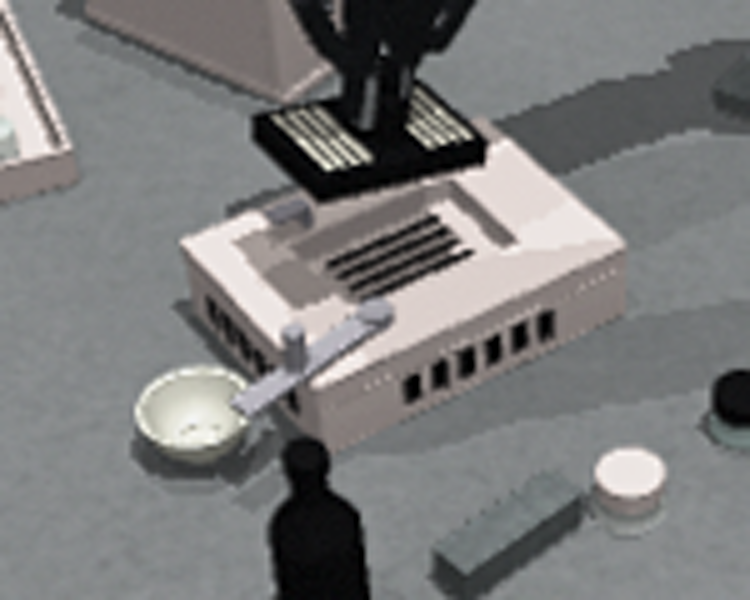

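```bash
cat >> h.py <<'E'
PK=np.array([535.7,-216.2,42]);TH=.0135
def tcp_for(a,xf,zf,y=0,c=(-2.4,-.6,24.5)):
    "TCP pose with the cassette's front-bottom edge at pocket (xf,y,zf), nose-down tilt a"
    Rt=R.from_euler('z',TH)*R.from_euler('y',-a)
    tool=Rt*R.from_matrix(np.array([[0,1,0],[1,0,0],[0,0,-1]]))
    F=PK+R.from_euler('z',TH).apply([xf,y,zf])
    return F-tool.apply(np.array(c)+[0,-60,0]),tool.as_euler('xyz')
def cass(a=None,c=(-2.4,-.6,24.5)):
    s=state();T=R.from_euler('xyz',s['tool_rot']);F=np.array(s['tcp_pos'])+T.apply(np.array(c)+[0,-60,0])
    l=R.from_euler('z',-TH).apply(F-PK);e=s['tool_rot']
    print('t',s['time'],'F pocket',l.round(1),'rot',np.round(e,3),'f',s['wrist_force'].round(1),'tq',s['ft_torque'].round(2))
E
python3 - <<'E'
from h import *
cass()
s=state();r0=s['tool_rot'];p0=s['tcp_pos']
for a,x,z in((.197,-49,22),(.197,-49,4.4),(.197,-57.7,3.4)):
    p,r=tcp_for(a,x,z);print(p.round(1),r.round(3))
    plan(r0,p0,r,p,4,-1,1);p0,r0=p,r
E
```

```text
t 6.2833 F pocket [-41.7  -2.6  85.9] rot [2.94  0.    1.585] f [ 1.   0.8 -1.7] tq [ 0.02  0.28 -0.02]
[ 541.3 -213.7   99.9] [2.945 0.    1.584]
[[-1,0.6,-4.9,15.4,0.001,-0.0,0.0],[-1,0.7,-5.0,15.3,0.001,-0.0,0.0],[-1,0.6,-4.9,15.4,0.001,-0.0,0.0],[-1,0.6,-4.9,15.4,0.001,-0.0,0.0]]
[ 541.3 -213.7   99.9] [2.9443 0.     1.5853]
[ 541.3 -213.7   82.3] [2.945 0.    1.584]
[[-1,0.0,-0.9,4.3,0.0,0.0,0.0],[-1,0.0,-0.8,4.3,0.0,0.0,0.0],[-1,0.0,-0.9,4.3,0.0,0.0,0.0],[-1,0.0,-0.8,4.4,0.0,0.0,0.0]]
[ 541.4 -213.7   82.3] [2.9446 0.     1.5843]
[ 532.6 -213.8   81.3] [2.945 0.    1.584]
[[-1,-0.0,-2.2,-0.2,0.0,0.0,0.0],[-1,-0.0,-2.2,-0.2,0.0,0.0,0.0],[-1,-0.0,-2.1,-0.1,0.0,0.0,0.0],[-1,-0.0,-2.2,-0.2,0.0,0.0,0.0]]
[ 532.6 -213.8   81.3] [2.9446 0.     1.5843]
```

apply_moves([
  [[-1, 0.6, -4.9, 15.4, 0, 0, 0], [-1, 0.7, -5, 15.3, 0, 0, 0], [-1, 0.6, -4.9, 15.4, 0, 0, 0], [-1, 0.6, -4.9, 15.4, 0, 0, 0], [-1, 0, 0, 0, 0, 0, 0], [-1, 0, 0, 0, 0, 0, 0], [-1, 0, 0, 0, 0, 0, 0]],
])

```text
time: 6.87
tcp_pos: [540.7, -214.6, 100.2]
tool_rot: [2.94, 0.0, 1.584]
wrist_force: [0.0, -0.6, -1.9]
gripper_width: 0.174
gripper_force: 61.2
```

```bash
python3 - <<'E'
from h import *
cass()
save('wrist','w5');save('scene','s5')
a=cv2.resize(cv2.imread('pics/w5.png')[60:320,160:520],None,fx=1.6,fy=1.6,interpolation=2)
b=cv2.resize(cv2.imread('pics/s5.png')[118:203,205:325],None,fx=1,fy=1)
cv2.imwrite('pics/s5b.png',cv2.resize(cv2.imread('pics/w5.png')[80:330,130:530],(800,500),interpolation=2))
E
```

```text
t 6.8667 F pocket [-49.5  -0.8  22.1] rot [2.94  0.    1.584] f [ 0.  -0.6 -1.9] tq [-0.03  0.31 -0.01]
```

View pics/s5b.png

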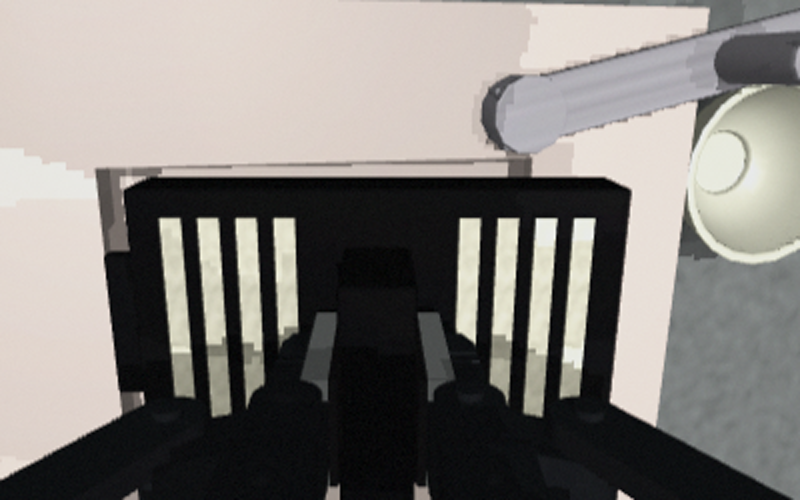

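```bash
python3 - <<'E'
from h import *
for q in[(96,168),(530,157),(709,9)]:
    P=pt('w5',q[0]/2+130-.25,q[1]/2+80-.25,60);print(R.from_euler('z',-TH).apply(P-PK).round(1))
E
```

```text
[-62.2  42.3  18. ]
[60.1 41.8 18. ]
[114.7  84.7  18. ]
```

apply_moves([
  [[-1, 0.5, -0.9, 4.3, 0, 0, 0], [-1, 0.3, -0.8, 4.3, 0, 0, 0], [-1, 0, -0.9, 4.3, 0, 0, 0], [-1, 0, -0.5, 4, 0, 0, 0], [-1, 0, 0, 0, 0, 0, 0], [-1, 0, 0, 0, 0, 0, 0]],
])

```text
time: 7.47
tcp_pos: [538.9, -213.7, 81.1]
tool_rot: [2.943, -0.001, 1.583]
wrist_force: [-0.1, -0.3, -2.5]
gripper_width: 0.175
gripper_force: 61.2
```

```bash
python3 -c "
from h import *
cass()"
```

```text
t 7.4667 F pocket [-51.3   0.1   3.2] rot [ 2.943e+00 -1.000e-03  1.583e+00] f [-0.1 -0.3 -2.5] tq [0.04 0.29 0.02]
```

apply_moves([
  [[-1, 0, -2, -0.4, 0, 0, 0], [-1, 0, -2, -0.4, 0, 0, 0], [-1, 0, -2, -0.4, 0, 0, 0], [-1, 0, 0, 0, 0, 0, 0], [-1, 0, 0, 0, 0, 0, 0]],
])

```text
time: 7.88
tcp_pos: [533.3, -214.1, 82.0]
tool_rot: [2.942, 0.0, 1.583]
wrist_force: [-0.4, 0.1, -2.1]
gripper_width: 0.17
gripper_force: 61.2
```

```bash
python3 -c "
from h import *
cass()"
```

```text
t 7.8833 F pocket [-56.9  -0.2   3.9] rot [2.942 0.    1.583] f [-0.4  0.1 -2.1] tq [-0.04  0.31 -0.02]
```

apply_moves([
  [[-1, 0, -1, -0.1, 0, 0, 0], [-1, 0, -0.8, 0, 0, 0, 0], [-1, 0, 0, 0, 0, 0, 0], [-1, 0, 0, 0, 0, 0, 0]],
])

```text
time: 8.22
tcp_pos: [531.7, -214.1, 81.6]
tool_rot: [2.942, 0.0, 1.583]
wrist_force: [-0.4, 0.5, -2.0]
gripper_width: 0.174
gripper_force: 61.2
```

```bash
python3 -c "
from h import *
cass()"
```

```text
t 8.2167 F pocket [-58.5  -0.1   3.6] rot [2.942 0.    1.583] f [-0.4  0.5 -2. ] tq [-0.01  0.36 -0.02]
```

```bash
python3 - <<'E'
from h import *
s=state();r0=s['tool_rot'];p0=s['tcp_pos']
for a,x,z,n in((.14,-59,2.3,3),(.07,-59.7,1.5,3),(0.0,-60.2,.7,3)):
    p,r=tcp_for(a,x,z);plan(r0,p0,r,p,n,-1,1);p0,r0=p,r
E
```

```text
[[-1,0.1,0.2,1.6,0.02,0.0,-0.0],[-1,0.0,0.3,1.6,0.02,0.0,-0.0],[-1,0.1,0.3,1.6,0.02,0.0,-0.0]]
[ 533.3 -213.8   77. ] [3.0016 0.     1.5828]
[[-1,-0.0,0.3,1.7,0.023,0.0,-0.0],[-1,-0.0,0.2,1.6,0.023,0.0,-0.0],[-1,-0.0,0.4,1.7,0.023,0.0,-0.0]]
[ 534.7 -213.8   72.2] [3.0706 0.     1.5843]
[[-1,0.0,0.3,1.7,0.023,-0.0,-0.0],[-1,0.0,0.4,1.7,0.023,-0.0,-0.0],[-1,-0.0,0.4,1.6,0.023,-0.0,-0.0]]
[ 536.  -213.8   67.2] [3.1406 0.     1.5843]
```

apply_moves([
  [[-1, 0.1, 0.2, 1.6, 0.02, 0, 0], [-1, 0, 0.3, 1.6, 0.02, 0, 0], [-1, 0.1, 0.3, 1.6, 0.02, 0, 0], [-1, 0, 0, 0, 0, 0, 0], [-1, 0, 0, 0, 0, 0, 0]],
])

```text
time: 8.63
tcp_pos: [534.2, -213.4, 77.0]
tool_rot: [3.001, -0.0, 1.584]
wrist_force: [0.1, -0.4, -3.2]
gripper_width: 0.178
gripper_force: 61.1
```

```bash
python3 -c "
from h import *
cass()"
```

```text
t 8.6333 F pocket [-58.    0.5   2.3] rot [ 3.001 -0.     1.584] f [ 0.1 -0.4 -3.2] tq [-0.03  0.24  0.02]
```

apply_moves([
  [[-1, 0, -0.3, 1.5, 0.023, 0, 0], [-1, -0.2, -0.2, 1.6, 0.023, 0, 0], [-1, -0.2, 0, 1.7, 0.023, 0, 0], [-1, 0, 0, 0, 0, 0, 0], [-1, 0, 0, 0, 0, 0, 0]],
])

```text
time: 9.05
tcp_pos: [533.7, -214.0, 72.1]
tool_rot: [3.07, -0.0, 1.583]
wrist_force: [-0.4, 1.0, -2.1]
gripper_width: 0.173
gripper_force: 61.1
```

```bash
python3 -c "
from h import *
cass()"
```

```text
t 9.05 F pocket [-60.7  -0.1   1.4] rot [ 3.07  -0.     1.583] f [-0.4  1.  -2.1] tq [-0.02  0.14 -0.03]
```

apply_moves([
  [[-1, 0, 0.5, 1.7, 0.023, 0, 0], [-1, 0, 0.5, 1.7, 0.024, 0, 0], [-1, 0, 0.5, 1.7, 0.024, 0, 0], [-1, 0, 0, 0, 0, 0, 0], [-1, 0, 0, 0, 0, 0, 0]],
])

```text
time: 9.47
tcp_pos: [535.2, -214.1, 67.1]
tool_rot: [3.141, -0.0, 1.583]
wrist_force: [0.3, -0.3, -3.2]
gripper_width: 0.174
gripper_force: 61.1
```

```bash
python3 -c "
from h import *
cass()"
```

```text
t 9.4667 F pocket [-61.1  -0.2   0.6] rot [ 3.141 -0.     1.583] f [ 0.3 -0.3 -3.2] tq [ 0.01 -0.01 -0.01]
```

apply_moves([
  [[-1, 0, 0.5, 0.6, 0, 0, 0], [-1, 0, 0, 0.6, 0, 0, 0], [-1, 0, 0, 0.6, 0, 0, 0], [-1, 0, 0, 0, 0, 0, 0], [-1, 0, 0, 0, 0, 0, 0]],
])

```text
time: 9.88
tcp_pos: [535.2, -214.4, 66.5]
tool_rot: [-3.141, 0.0, 1.582]
wrist_force: [-2.5, 1.3, 4.4]
gripper_width: 0.178
gripper_force: 62.3
```

```bash
python3 -c "
from h import *
cass()"
```

```text
t 9.8833 F pocket [-61.1  -0.5   0.1] rot [-3.141  0.     1.582] f [-2.5  1.3  4.4] tq [ 0.15  0.65 -0.01]
```

apply_moves([
  [[0, 0, 0, 0, 0, 0, 0], [0, 0, 0, 0, 0, 0, 0], [0, 0, 0, 0, 0, 0, 0], [0, 0, 0, 0, 0, 0, 0], [0, 0, 0, 0, 0, 0, 0], [0, 0, 0, -20, 0, 0, 0], [0, 0, 0, -35, 0, 0, 0], [-1, 0, 0, -10, 0, 0, 0], [-1, 0, 0, 0, 0, 0, 0], [-1, 0, 0, 0, 0, 0, 0], [-1, 0, 0, 0, 0, 0, 0], [-1, 0, 0, 0, 0, 0, 0]],
])

```text
time: 10.88
tcp_pos: [534.1, -213.8, 128.5]
tool_rot: [-3.138, -0.001, 1.583]
wrist_force: [0.1, -0.0, -0.4]
gripper_width: -0.005
gripper_force: 0.0
```

```bash
python3 - <<'E'
from h import *
s=state();print(s['tcp_pos'],s['tool_rot'])
save('wrist','w6');save('scene','s6')
W=lambda x,y,z:PK+R.from_euler('z',TH).apply([x,y,z])
print((proj('w6',[W(60,40,18),W(-60,40,18),W(61.5,41.75,18),W(-61.5,41.75,18)])-[130,80])*2)
cv2.imwrite('pics/w6b.png',cv2.resize(cv2.imread('pics/w6.png')[80:330,130:530],(800,500),interpolation=2))
E
```

```text
[ 534.14168518 -213.77098197  128.50552375] [-3.13827573e+00 -1.30069847e-03  1.58286930e+00]
[[564.790998   157.54977924]
 [199.11983625 157.87756679]
 [569.77273711 152.20326329]
 [194.16020895 152.54726956]]
```

View pics/w6b.png

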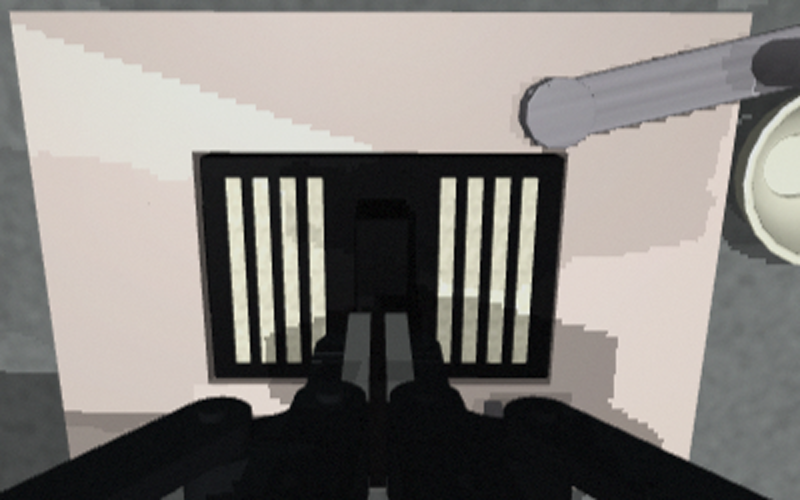

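apply_moves([
  [[-1, 0, 20, 20, 0, 0, 0], [-1, 0, 21, 22, 0, 0, 0], [-1, 0, 0, 18, 0, 0, 0], [-1, 0, 0, 3, 0, 0, 0], [-1, 0, 0, 2, 0, 0, 0], [-1, 0, 0, 1.5, 0, 0, 0], [-1, 0, 0, 0, 0, 0, 0], [-1, 0, 0, 0, 0, 0, 0]],
])

```text
time: 11.65
tcp_pos: [577.0, -214.2, 65.1]
tool_rot: [3.14, 0.001, 1.582]
wrist_force: [0.5, -0.7, 0.0]
gripper_width: -0.003
gripper_force: 0.0
```

```bash
python3 - <<'E'
from h import *
s=lambda x,y:((x+.5)/1.25-.5,(y+.5)/1.25-.5)
k=pt('w1',*s(648,118),98.5);h=pt('w1',*s(516,145),72);print('knob',k,'hinge',h,'bottle',pt('top0',360,141,150),pt('top0',360,152,30))
H=PK+R.from_euler('z',TH).apply([55,55,0]);print(H,np.linalg.norm((k-H)[:2]),np.arctan2(*(R.from_euler('z',-TH).apply(k-H)*[1,-1,1])[:2]))
E
```

```text
knob [ 651.84152412 -144.72478628   98.5       ] hinge [ 587.61151035 -160.11339061   72.        ] bottle [712.31224758   1.57825682 150.        ] [711.43952525  -8.47996621  30.        ]
[ 589.95251075 -160.46253435   42.        ] 63.85864616343362 1.8063084048891613
```

apply_moves([
  [[-1, 0, 0, 2, 0, 0, 0], [-1, 0, 0, 1.5, 0, 0, 0], [-1, 0, 0, 1, 0, 0, 0], [-1, 0, 0, 0, 0, 0, 0], [-1, 0, 0, 0, 0, 0, 0]],
])

```text
time: 12.07
tcp_pos: [577.0, -213.9, 60.2]
tool_rot: [3.141, 0.001, 1.583]
wrist_force: [-1.3, 0.2, 4.4]
gripper_width: -0.004
gripper_force: 2.3
```

apply_moves([
  [[-1, 0, 0, 1, 0, 0, 0], [-1, 0, 0, 1, 0, 0, 0], [-1, 0, 0, 0, 0, 0, 0], [-1, 0, 0, 0, 0, 0, 0]],
])

```text
time: 12.4
tcp_pos: [577.0, -214.0, 60.1]
tool_rot: [-3.141, 0.001, 1.583]
wrist_force: [-4.8, 1.1, 14.7]
gripper_width: 0.004
gripper_force: 7.1
```

apply_moves([
  [[-1, 0, 0, -30, 0, 0, 0], [0.1, 0, 0, -40, 0, 0, 0], [0.1, 17, 19, 0, 0, 0, 0], [0.1, 17, 19, 0, 0, 0, 0], [0.1, 17, 19, 0, 0, 0, 0], [0.1, 17.5, 18, 0, 0, 0, 0], [0.1, 0, 0, 0, 0, 0, 0], [0.1, 0, 0, 0, 0, 0, 0]],
])

```text
time: 13.07
tcp_pos: [651.8, -141.1, 127.0]
tool_rot: [3.141, -0.002, 1.587]
wrist_force: [-0.0, 0.4, -0.4]
gripper_width: 0.551
gripper_force: 0.0
```

```bash
python3 - <<'E'
from h import *
s=state();print(s['tcp_pos'],s['tool_rot'],s['gripper_width'])
E
```

```text
[ 651.75295739 -141.12701318  127.02731536] [ 3.14122810e+00 -1.75262085e-03  1.58727220e+00] 0.5505503575687124
```

apply_moves([
  [[0.1, -3, 0, 20, 0, 0, 0], [0.1, 0, 0, 20, 0, 0, 0], [0.1, 0, 0, 11, 0, 0, 0], [0.1, 0, 0, 0, 0, 0, 0], [-1, 0, 0, 0, 0, 0, 0], [-1, 0, 0, 0, 0, 0, 0], [-1, 0, 0, 0, 0, 0, 0], [-1, 0, 0, 0, 0, 0, 0], [-1, 0, 0, 0, 0, 0, 0], [-1, 0, 0, 0, 0, 0, 0]],
], force=25)

```text
time: 13.9
tcp_pos: [652.3, -147.6, 77.9]
tool_rot: [3.138, 0.001, 1.583]
wrist_force: [0.9, 0.1, 1.8]
gripper_width: 0.149
gripper_force: 25.6
```

```bash
python3 - <<'E'
from h import *
s=state();T=R.from_euler('xyz',s['tool_rot']);print(s['tcp_pos'])
f=np.linspace(1.806,0,21)+TH
k=65*np.c_[np.sin(f),-np.cos(f),0*f]
print(json.dumps([[-1,*r[:2],0,0,0,0] for r in T.inv().apply(np.diff(k,axis=0)).round(1).tolist()]))
print((s['tcp_pos']+k-k[0])[[10,20]])
E
```

```text
[ 652.30217572 -147.56734438   77.93622388]
[[-1, -5.8, 1.1, 0, 0, 0, 0], [-1, -5.8, 0.6, 0, 0, 0, 0], [-1, -5.9, 0.1, 0, 0, 0, 0], [-1, -5.8, -0.5, 0, 0, 0, 0], [-1, -5.8, -1.0, 0, 0, 0, 0], [-1, -5.7, -1.5, 0, 0, 0, 0], [-1, -5.5, -2.0, 0, 0, 0, 0], [-1, -5.3, -2.5, 0, 0, 0, 0], [-1, -5.1, -3.0, 0, 0, 0, 0], [-1, -4.8, -3.4, 0, 0, 0, 0], [-1, -4.4, -3.8, 0, 0, 0, 0], [-1, -4.1, -4.2, 0, 0, 0, 0], [-1, -3.7, -4.6, 0, 0, 0, 0], [-1, -3.3, -4.9, 0, 0, 0, 0], [-1, -2.8, -5.2, 0, 0, 0, 0], [-1, -2.3, -5.4, 0, 0, 0, 0], [-1, -1.8, -5.6, 0, 0, 0, 0], [-1, -1.3, -5.7, 0, 0, 0, 0], [-1, -0.8, -5.8, 0, 0, 0, 0], [-1, -0.3, -5.9, 0, 0, 0, 0]]
[[ 640.87803942 -203.12601447   77.93622388]
 [ 590.17954802 -228.56102345   77.93622388]]
```

apply_moves([
  [[-1, -2, 0.4, 0, 0, 0, 0], [-1, -3.8, 0.7, 0, 0, 0, 0], [-1, -5.8, 0.6, 0, 0, 0, 0], [-1, -5.9, 0.1, 0, 0, 0, 0], [-1, 0, 0, 0, 0, 0, 0], [-1, 0, 0, 0, 0, 0, 0]],
], force=50)

```text
time: 14.4
tcp_pos: [654.2, -166.2, 77.8]
tool_rot: [3.138, 0.002, 1.582]
wrist_force: [2.2, -1.3, 5.0]
gripper_width: 0.141
gripper_force: 49.0
```

```bash
python3 - <<'E'
from h import *
save('wrist','w7');a=cv2.imread('pics/w1.png')
H=PK+R.from_euler('z',TH).apply([55,55,0])
# bar edge test: find where the top picture's bar changed
save('top','t7');d=cv2.absdiff(cv2.imread('pics/t7.png'),cv2.imread('pics/top0.png')).sum(2)
# sample along bar outer part (r=95..108) in the top view for old/new angle
for ph in np.arange(1.3,1.95,.05):
    P=[H*[1,1,0]+[r*np.sin(ph+TH),-r*np.cos(ph+TH),68] for r in(100,106)]
    uv=proj('t7',P).round().astype(int);print(round(ph,2),cv2.imread('pics/t7.png')[uv[:,1],uv[:,0]].tolist(),cv2.imread('pics/top0.png')[uv[:,1],uv[:,0]].tolist())
E
```

```text
1.3 [[65, 55, 41], [60, 51, 39]] [[187, 197, 195], [192, 199, 199]]
1.35 [[71, 60, 46], [82, 68, 51]] [[226, 229, 228], [227, 228, 227]]
1.4 [[39, 30, 19], [55, 46, 34]] [[227, 229, 229], [227, 229, 227]]
1.45 [[36, 31, 29], [35, 31, 28]] [[225, 229, 228], [227, 229, 228]]
1.5 [[16, 15, 14], [26, 23, 22]] [[218, 225, 223], [225, 228, 228]]
1.55 [[22, 20, 21], [38, 35, 35]] [[191, 203, 201], [203, 213, 212]]
1.6 [[124, 125, 126], [128, 127, 128]] [[171, 184, 184], [173, 188, 189]]
1.65 [[129, 140, 140], [139, 150, 150]] [[119, 130, 131], [139, 151, 152]]
1.7 [[151, 157, 155], [160, 170, 167]] [[171, 162, 166], [190, 187, 189]]
1.75 [[118, 118, 114], [118, 117, 113]] [[184, 176, 177], [180, 171, 174]]
1.8 [[120, 118, 116], [117, 117, 114]] [[183, 174, 176], [177, 168, 170]]
1.85 [[122, 121, 117], [121, 118, 116]] [[177, 168, 170], [151, 143, 145]]
1.9 [[117, 117, 114], [116, 116, 112]] [[108, 108, 104], [109, 109, 103]]
```

apply_moves([
  [[-1, -5.8, -0.5, 0, 0, 0, 0], [-1, -5.8, -1, 0, 0, 0, 0], [-1, -5.7, -1.5, 0, 0, 0, 0], [-1, -5.5, -2, 0, 0, 0, 0], [-1, -5.3, -2.5, 0, 0, 0, 0], [-1, -5.1, -3, 0, 0, 0, 0], [-1, -4.8, -3.4, 0, 0, 0, 0], [-1, -4.4, -3.8, 0, 0, 0, 0], [-1, -4.1, -4.2, 0, 0, 0, 0], [-1, 0, 0, 0, 0, 0, 0]],
])

```text
time: 15.33
tcp_pos: [635.1, -215.8, 78.0]
tool_rot: [3.131, 0.004, 1.578]
wrist_force: [8.4, -2.3, -0.4]
gripper_width: 0.138
gripper_force: 48.8
```

apply_moves([
  [[-1, -3.5, -4.6, 0, 0, 0, 0], [-1, -2.5, -4.9, 0, 0, 0, 0], [-1, -2.5, -5.2, 0, 0, 0, 0], [-1, -1.8, -5.4, 0, 0, 0, 0], [-1, -1, -5.6, 0, 0, 0, 0], [-1, 0, 0, 0, 0, 0, 0], [-1, 0, 0, 0, 0, 0, 0]],
])

```text
time: 15.92
tcp_pos: [605.9, -236.8, 78.0]
tool_rot: [3.137, 0.016, 1.575]
wrist_force: [3.3, -11.5, 4.0]
gripper_width: 0.117
gripper_force: 48.6
```

apply_moves([
  [[-0.2, 0, 0, 0, 0, 0, 0], [-0.2, 0, 0, 0, 0, 0, 0], [-0.2, 0, 0, 0, 0, 0, 0], [-0.2, 6, 0, 0, 0, 0, 0], [-0.2, 6, 0, 0, 0, 0, 0], [-0.2, 0, 0, 0, 0, 0, 0], [-1, 0, 0, 0, 0, 0, 0], [-1, 0, 0, 0, 0, 0, 0], [-1, 0, 0, 0, 0, 0, 0], [-1, 0, 0, 0, 0, 0, 0], [-1, 0, 0, 0, 0, 0, 0]],
], force=30)

```text
time: 16.83
tcp_pos: [605.8, -210.2, 76.4]
tool_rot: [-3.141, -0.001, 1.583]
wrist_force: [-0.2, 1.8, 0.9]
gripper_width: 0.116
gripper_force: 26.1
```

apply_moves([
  [[-0.2, 0, 0, 0, 0, 0, 0], [-0.2, 0, 0, 0, 0, 0, 0], [-0.2, 0, 0, 0, 0, 0, 0], [-0.2, -6.5, 0, 0, 0, 0, 0], [-0.2, -6.5, 0, 0, 0, 0, 0], [-0.2, 0, 0, 0, 0, 0, 0], [-0.2, 0, 0, 0, 0, 0, 0]],
])

```text
time: 17.42
tcp_pos: [605.7, -226.0, 76.4]
tool_rot: [3.142, 0.001, 1.58]
wrist_force: [-0.0, -0.2, 0.3]
gripper_width: 0.399
gripper_force: 0.0
```

apply_moves([
  [[-1, 0, 0, 0, 0, 0, 0], [-1, 0, 0, 0, 0, 0, 0], [-1, 0, 0, 0, 0, 0, 0], [-1, 0, 0, 0, 0, 0, 0], [-1, 0, 0, 0, 0, 0, 0], [-1, 0, 0, 0, 0, 0, 0]],
])

```text
time: 17.92
tcp_pos: [606.0, -224.0, 76.5]
tool_rot: [-3.142, -0.0, 1.583]
wrist_force: [-1.0, -0.4, 0.9]
gripper_width: 0.15
gripper_force: 29.2
```

apply_moves([
  [[-1, -0.8, -4, 0, 0, 0, 0], [-1, -0.5, -4, 0, 0, 0, 0], [-1, -0.3, -3.5, 0, 0, 0, 0], [-1, 0, -2.5, 0, 0, 0, 0], [-1, 0, 0, 0, 0, 0, 0], [-1, 0, 0, 0, 0, 0, 0]],
])

```text
time: 18.42
tcp_pos: [591.8, -227.4, 76.6]
tool_rot: [3.141, 0.001, 1.581]
wrist_force: [2.9, -3.1, -4.0]
gripper_width: 0.147
gripper_force: 29.5
```

apply_moves([
  [[-1, 0, -1, 0, 0, 0, 0], [-1, 0, -1, 0, 0, 0, 0], [-1, 0, 0, 0, 0, 0, 0], [-1, 0, 0, 0, 0, 0, 0]],
])

```text
time: 18.75
tcp_pos: [590.1, -227.6, 76.6]
tool_rot: [3.141, 0.002, 1.582]
wrist_force: [4.6, -3.7, -3.6]
gripper_width: 0.149
gripper_force: 29.4
```

apply_moves([
  [[-1, 0, -1, 0, 0, 0, 0], [-1, 0, -1, 0, 0, 0, 0], [-1, 0, 0, 0, 0, 0, 0], [-1, 0, 0, 0, 0, 0, 0]],
])

```text
time: 19.08
tcp_pos: [589.7, -227.8, 76.6]
tool_rot: [3.137, 0.003, 1.583]
wrist_force: [6.3, -4.9, -5.6]
gripper_width: 0.144
gripper_force: 29.3
```

apply_moves([
  [[-1, 0, -1, 0, 0, 0, 0], [-1, 0, -1, 0, 0, 0, 0], [-1, 0, 0, 0, 0, 0, 0], [-1, 0, 0, 0, 0, 0, 0]],
])

```text
time: 19.42
tcp_pos: [589.6, -227.8, 76.7]
tool_rot: [3.133, 0.003, 1.583]
wrist_force: [11.1, -5.1, -9.2]
gripper_width: 0.15
gripper_force: 29.3
```

apply_moves([
  [[-1, 0, 2, 0, 0, 0, 0], [-1, 0, 1.5, 0, 0, 0, 0], [-0.2, 0, 0, 0, 0, 0, 0], [-0.2, 0, 0, 0, 0, 0, 0], [-0.2, 0, 0, 0, 0, 0, 0], [-0.2, 0, 0, 0, 0, 0, 0], [-0.2, 0, 0, -15, 0, 0, 0], [-0.2, 0, 0, -30, 0, 0, 0], [-0.2, 0, 0, -40, 0, 0, 0], [-0.2, 0, -35, -25, 0, 0, 0], [-0.2, 0, -35, 0, 0, 0, 0], [-0.2, 0, -35, 0, 0, 0, 0]],
])

```text
time: 20.42
tcp_pos: [486.5, -226.7, 188.3]
tool_rot: [3.137, 0.002, 1.585]
wrist_force: [-1.2, -1.0, -0.2]
gripper_width: 0.401
gripper_force: 0.0
```

apply_moves([
  [[-0.2, 0, -40, -10, 0, 0, 0], [-0.2, -40, 0, 0, 0, 0, 0], [-0.2, -40, 0, 0, 0, 0, 0], [-0.2, -40, 0, 0, 0, 0, 0], [-0.2, -40, 0, 0, 0, 0, 0], [-0.2, 0, 0, 0, 0, 0, 0], [-0.2, 0, 0, 0, 0, 0, 0]],
])

```text
time: 21.0
tcp_pos: [445.7, -390.4, 195.3]
tool_rot: [-3.14, -0.0, 1.577]
wrist_force: [0.7, 0.9, 0.2]
gripper_width: 0.399
gripper_force: 0.0
```

```bash
python3 - <<'E'
from h import *
s=state();print(s['time'],s['tcp_pos'],s['wrist_force'])
save('top','t9');save('wrist','w9')
H=PK+R.from_euler('z',TH).apply([55,55,0])
im=cv2.imread('pics/t9.png');w=cv2.imread('pics/w9.png')
# bar is bluish grey (B>=R), box pinkish white, cassette black; sweep across bar at several radii
for r in(35,85):
  row=[]
  for off in range(-24,25,4):
    P=[H[:2].tolist()+[68]+np.append(R.from_euler('z',TH).apply([off,-r,0])[:2],0)]
    a=proj('t9',P).round().astype(int)[0];b=proj('w9',P).round().astype(int)[0]
    row.append((off,im[a[1],a[0]].tolist(),w[b[1],b[0]].tolist() if 0<=b[1]<400 and 0<=b[0]<640 else None))
  print(r,row)
d=cv2.absdiff(im,cv2.imread('pics/top0.png')).max(2)
for n,(u,v) in dict(dish=(425,156),remover=(360,147),buffer=(358,193),file=(291,151),gel=(354,221),powder=(359,257),hammer=(465,360),orange=(262,300),teal=(331,107)).items():
    print(n,(d[v-14:v+15,u-14:u+15]>40).sum())
E
```

```text
21.0 [ 445.69596664 -390.43391526  195.27436051] [0.67360756 0.90837659 0.17173684]
35 [(-24, [156, 162, 158], None), (-20, [122, 125, 124], None), (-16, [191, 198, 196], None), (-12, [97, 98, 99], None), (-8, [185, 173, 176], None), (-4, [187, 176, 180], None), (0, [185, 175, 178], None), (4, [185, 176, 179], None), (8, [187, 190, 198], None), (12, [219, 223, 228], None), (16, [223, 227, 231], None), (20, [223, 227, 230], None), (24, [222, 226, 230], None)]
85 [(-24, [137, 148, 145], [23, 22, 21]), (-20, [115, 123, 122], [228, 238, 237]), (-16, [184, 193, 192], [175, 188, 185]), (-12, [94, 93, 94], [71, 68, 69]), (-8, [183, 174, 177], [192, 187, 189]), (-4, [185, 175, 179], [191, 186, 188]), (0, [185, 174, 178], [193, 187, 189]), (4, [187, 178, 182], [192, 185, 187]), (8, [221, 225, 228], [178, 177, 181]), (12, [223, 226, 231], [223, 228, 236]), (16, [221, 226, 230], [222, 227, 236]), (20, [221, 226, 229], [223, 227, 235]), (24, [222, 226, 231], [222, 228, 235])]
dish 41
remover 0
buffer 0
file 0
gel 0
powder 0
hammer 37
orange 0
teal 0
```

```bash
python3 -c "
from cell import hand_in
print(hand_in())"
```

```text
the job is handed in; nothing more can be done
None
```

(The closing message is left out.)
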